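# Hang the beam stop and hold the lamp shutter open

### The job

Take the metal plate with the round eye out of the rack and hang it by its eye on the peg over the lamp unit's light port, letting go of it so that it hangs freely. Then take the tab of the sprung shutter rod, pull it straight out until the rod's pointer is lined up with the upright blade of the index on the rail beside it, and keep holding it there: the job finishes with the rod still held in the gripper against its spring. Leave the solid plate and the other things on the bench where they are.

Things in the scene. Friction and masses are not known exactly. Their poses are not given: they have to be found in the camera images.
- plate: The beam stop: an upright flat plain-metal plate, 44 mm wide, 110 mm tall, 6 mm thick, about 80 g, with a round through hole (the eye) of 22 mm near its top. Origin: centre of its lower edge; z up along its height, y along its width, x along its thickness (through the hole). It starts standing loosely in one of the rack's two slots; the solid plate stands in the other.
- rack: Low grey rack fixed to the bench, 130 x 70 mm, 30 mm tall, with two slots 8 mm wide, 52 mm long, whose floors are 8 mm above the bench and whose centres are 60 mm apart along the rack's x (the plates' x too). Origin: centre of its underside.
- eye (a point): Centre of the eye: 90 mm above the plate's lower edge, 20 mm below its top edge, axes as the plate's.
- lamp: The lamp unit: a white box 200 x 300 mm, 150 mm tall, fixed to the bench. Origin: centre of its underside; its front face looks along its own -x (roughly towards the robot), at x = -100 mm; y to its left seen from the robot. On the front are the peg (y = -80 mm, over the round light port) and the shutter rod (y = +80 mm).
- peg_tip (a point): Free end of the peg (axes as the lamp's), at (-165, -80, 139) mm in the lamp's frame. The peg is a round steel bar, 8 mm thick, that sticks out 65 mm from the front face along the lamp's -x, rising 9 mm from face to tip. The eye goes on over the tip, moving along the lamp's +x with the plate square to the peg.
- pull_rod: The shutter rod: a 12 mm steel rod that slides out along the lamp's -x from a 22 mm thick sleeve (35 mm long) on the front face. Travel 85 mm; a spring pulls it in with 4 N at rest, 0.8 N more per 10 mm. Origin: on the rod's axis at the centre of its tab, 85 mm above the bench; axes as the lamp's; at rest 75 mm in front of the front face.
- tab_top (a point): Centre of the top face of the rod's tab, 140 mm above the bench. The tab is an upright white plastic block on the rod's outer end: 12 mm thick along the pull, 30 mm wide, 75 mm tall; its uppermost 49 mm stand clear above the rod, so it can be pinched from above either way.
- pointer (a point): Tip of the pointer: a thin steel fin, 4 mm thick, that juts out 17 mm from the tab's left (+y) side at the rod's height; 32 mm from the rod's axis and in line with the middle of the tab.
- index: The index: a small dark clamp (22 x 24 x 12 mm), fixed, on the flat rail left of the rod, with a thin upright steel blade (4 mm thick, top 92 mm above the bench). Origin: under the blade, on the rail's top, 55 mm above the bench; axes as the lamp's. The rod is at its mark when pointer and blade are at the same place along the lamp's x: 40 to 70 mm of pull.
- media_a: Bystander, to be left alone: media bottle, 60 mm diameter, 130 mm tall, blue cap. Origin: centre of its underside.
- media_b: Bystander, to be left alone: larger media bottle, 70 mm diameter, 160 mm tall, blue cap. Origin: centre of its underside.
- beaker: Bystander, to be left alone: open beaker, 68 mm diameter, 80 mm tall. Origin: centre of its underside.
- dish: Bystander, to be left alone: flat lidded dish, 94 mm diameter, 14 mm tall. Origin: centre of its underside.
- slide_box: Bystander, to be left alone: black slide box, 100 x 85 x 33 mm. Origin: centre of its underside.
- timer: Bystander, to be left alone: white bench timer, 60 x 75 x 20 mm. Origin: centre of its underside.
- blank: Bystander, to be left alone: the other plate in the rack: same size and metal as the eyed plate, but solid, with no hole. Origin: centre of its underside.

How it is judged:
By the outcome, as a careful person would: the job done as asked, in the order asked, and still so for the second after the job is handed in, while the arm keeps its last pose, push and grip.
It also fails if it takes over 51 s, if anything falls off the work surface, if the arm or the gripper's body presses on something with over 40 N, if the wrist force passes 120 N, or if a joint passes its speed limit or range.

### The arm

A 6-joint arm with a two-finger parallel gripper is mounted at the origin on the work surface. World frame = base frame: x ahead of the robot, y to its left, z up, the work surface at z = 0. Lengths are in m, angles in rad, forces in N, time in s.
With the tool pointing down it reaches from about 0.2 to 0.875 m from the base axis. Payload 3.4 kg.
Tool frame: the origin (TCP) lies between the finger pads; the fingertips stand 25 mm ahead of it and the grasp point (between the pads) lies 6 mm ahead of it (r.nose_length is the z of the fingertips in the tool frame, in m); z points along the fingers, x is the direction in which the jaws open and shut, and the axes are right-handed (so a half turn about z gives the same grasp; the last joint's range is limited). The gripper opens to 94 mm and grips with 3 to 60 N. Pads are 16 mm wide; open, the fingers measure 119 mm over their backs; the gripper's body (75 mm by 177 mm) begins 78 mm behind the grasp point.
Start: joints at [1.057, 0.276, 1.505, -0, 1.361, -0.121], TCP at [0.22, 0.531, 0.23] pointing down, gripper open.
Joint ranges: [-2.89, 2.89], [-0.75, 2.08], [0.22, 2.7], [-1.18, 4.32], [0.11, 2.71], [-2.7, 2.7]. Speed limits (rad/s): [2.57, 2.57, 3.14, 3.14, 3.14, 3.14].

### API

Orientations are given as a unit quaternion [w, x, y, z].
In Python, from plant import r, gripper_to, inverse_kinematics, vision, models, telemetry gives the robot as it stands. Calls block until the motion is done:
- r.move_to(position, orientation): joint-space move of the TCP to a pose.
- r.move_l(position, rot=None, vel=0.15, guard=None): straight line of the TCP; rot=None keeps the orientation; vel is the mean speed in m/s. With guard (N) it stops when the force on the tool has changed by that much, and returns True; else False.
- r.movej(angles): joint-space move.
- gripper_to(opening, f_grip=None): finger opening in m; f_grip is the grip in N (None keeps the last); returns when the fingers have stopped.
- r.hold(seconds).
- inverse_kinematics(position, orientation): joint angles nearest the present ones, or None.
- vision.snapshot(name): name is "scene" or "side" or "wrist"; returns the picture (400x640x3 uint8, red, green, blue); there is no depth.
- vision.get_calibration(name): a dict with "fx", "fy", "cx", "cy" (pixels), "position" and "orientation" of the camera in the world. Camera axes: x right, y down, z forward; pixel columns grow to the right and rows downward; lengths in m; the calibration is good to about 2 mm. A picture is of the moment at which its call begins: read the wrist's pose just before it. get_calibration takes no time and is no camera call; for the wrist camera it gives the pose at the moment of the call.
A pose or a line that the arm cannot do raises r.PlanningError and nothing moves.
- r.sign_off(): hands the job in, once; it reports no verdict.
Trained networks look in the newest picture that a camera, given by its name, has taken for a name from the list of things; names that differ only in an ending like _2 or _b are one class to them, and where a whole thing is asked for, a point or a joint stands for the part that bears it (a point fixed in the world has none). Each returns a list of dicts, best first, with "score" (0 to 1); they miss things now and then, are a little off and sometimes report something else, mostly with a low value. They report only what shows in the picture. A call takes as long as a camera call.
- models.boxes_of(thing, camera): "at" ([x, y, z] in m, in world coordinates, good to about 4 mm: the middle of the surface that is visible of it).
- models.regions_of(thing, camera): "pixels" (400x640 bool, what is visible of it).
- models.mark_of(thing, camera): "at" ([x, y, z] in m, in world coordinates, good to about 4 mm: a listed point, or the origin of a listed thing).
Readings, each from a call of its own:
- telemetry.current_t(): time.
- telemetry.current_joints(): joint angles.
- telemetry.current_dq(): joint speeds.
- telemetry.current_joint_efforts(): joint torques, N m.
- telemetry.current_ee_pos(): TCP position.
- telemetry.current_tool_rot(): TCP orientation.
- telemetry.current_wrist_force(): force on the tool from outside, world axes, zero at the start.
- telemetry.current_torque(): the same for the moment, N m.
- telemetry.current_opening(): finger opening in m.
Only numpy, scipy, OpenCV 4.12 (cv2) and the standard library are available. Lean on these libraries where they do the work, as an engineer would, in place of code of your own. Each camera call takes 0.05 s, during which the arm holds its last target.

## Working session

There is one attempt and no reset: what is moved stays moved. The work goes in short steps, each a Python script; the robot and the scene stay as the last script left them, time stands still between calls to the robot, and variables do not carry over. Pictures are saved under pics/ and viewed, and the job is handed in when it is done.

```bash
ls; mkdir -p pics
python3 - <<'E'
from plant import r, gripper_to, inverse_kinematics, vision, models, telemetry
import cv2
for n in ["scene","side","wrist"]:
    im=vision.snapshot(n); cv2.imwrite(f"pics/{n}0.png",im[:,:,::-1])
    c=vision.get_calibration(n); print(n,{k:(v if isinstance(v,float) else list(map(lambda t:round(float(t),3),v)) if hasattr(v,'__len__') else v) for k,v in c.items()})
for n in ["scene","side"]:
    for t in ["plate","eye","peg_tip","lamp","pull_rod","tab_top","pointer","index","rack","blank"]:
        try: print(n,t,[(d["at"] if isinstance(d["at"],list) else d["at"].round(4).tolist(),round(d["score"],2)) for d in models.mark_of(t,n)][:2])
        except Exception as e: print(n,t,e)
print(telemetry.current_t(), telemetry.current_tool_rot())
E
```

```text
pics
scene {'fx': 464.044736335357, 'fy': 464.044736335357, 'cx': 316.32252394602557, 'cy': 196.47503504360066, 'position': [1.06, -0.641, 0.943], 'orientation': [-0.361, 0.875, 0.302, -0.113]}
side {'fx': 473.26980991187133, 'fy': 473.26980991187133, 'cx': 317.3681112847762, 'cy': 199.58236807740587, 'position': [0.15, -0.701, 0.992], 'orientation': [-0.372, 0.891, -0.239, 0.1]}
wrist {'fx': 342.35106325430775, 'fy': 342.35106325430775, 'cx': 320.9357155858013, 'cy': 202.4324650928676, 'position': [0.147, 0.561, 0.382], 'orientation': [0.114, 0.823, 0.551, 0.076]}
scene plate [([0.5272, -0.2963, 0.01], 0.72)]
scene eye [([0.5335, -0.2969, 0.0964], 0.59)]
scene peg_tip [([0.5981, -0.0617, 0.1317], 0.73)]
scene lamp []
scene pull_rod [([0.5523, 0.0906, 0.0843], 0.66)]
scene tab_top [([0.5533, 0.0941, 0.1458], 0.58)]
scene pointer [([0.5463, 0.124, 0.0852], 0.51)]
scene index [([0.4981, 0.1335, 0.0529], 0.46), ([0.3971, 0.0303, 0.0035], 0.44)]
scene rack [([0.5017, -0.2962, -0.0003], 0.87), ([0.549, 0.0918, 0.0839], 0.17)]
scene blank [([0.4701, -0.298, 0.0046], 0.75), ([0.5015, 0.1337, 0.0528], 0.3)]
side plate [([0.5328, -0.3007, 0.0079], 0.91), ([0.5449, 0.1246, 0.0815], 0.39)]
side eye [([0.5309, -0.3015, 0.1], 0.96), ([0.5516, 0.0937, 0.0847], 0.35)]
side peg_tip [([0.5875, -0.065, 0.1421], 0.92)]
side lamp [([0.3961, 0.0315, -0.0021], 0.6), ([0.7368, 0.0457, -0.0012], 0.57)]
side pull_rod [([0.5492, 0.0927, 0.0874], 0.54)]
side tab_top [([0.5539, 0.0905, 0.1419], 0.52)]
side pointer [([0.5475, 0.1241, 0.0849], 0.69)]
side index [([0.4997, 0.1274, 0.0572], 0.41)]
side rack [([0.5004, -0.301, -0.0031], 0.95)]
side blank [([0.4686, -0.3012, 0.0064], 0.76)]
1.15 [-2.53481326e-05  8.31505202e-01  5.55516963e-01  4.68450789e-05]
```

View pics/scene0.png

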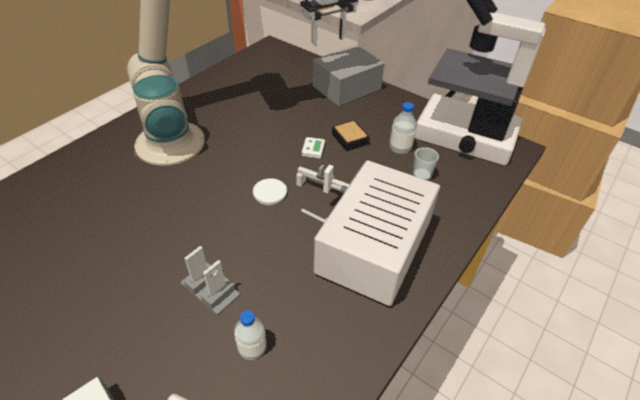

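View pics/side0.png

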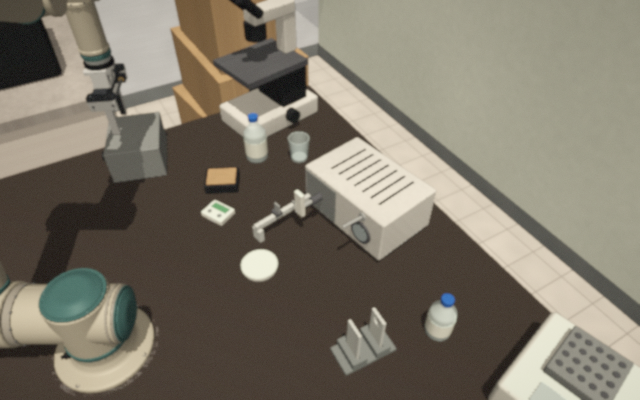

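View pics/wrist0.png

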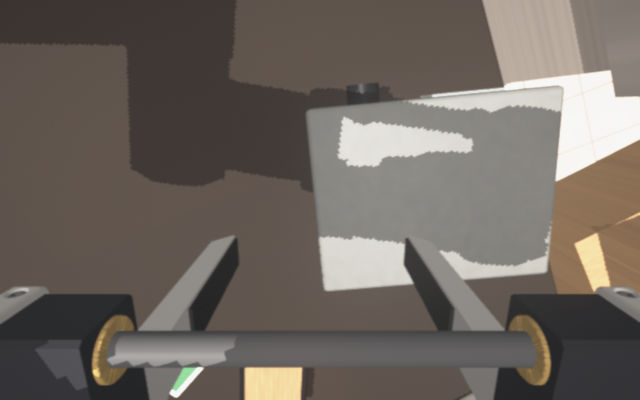

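```bash
cat > h.py <<'E'
from plant import r, gripper_to, inverse_kinematics, vision, models, telemetry
import cv2, numpy as np
from scipy.spatial.transform import Rotation as R
def quat(deg):
    a=np.radians(deg); M=np.array([[np.cos(a),np.sin(a),0],[np.sin(a),-np.cos(a),0],[0,0,-1]])
    q=R.from_matrix(M).as_quat(); return np.r_[q[3],q[:3]]
def cam(n):
    c=vision.get_calibration(n); q=np.array(c["orientation"]); 
    return c,R.from_quat(np.r_[q[1:],q[0]]).as_matrix(),np.array(c["position"])
def snap(n,f=None):
    k=cam(n); im=vision.snapshot(n)
    if f: cv2.imwrite(f"pics/{f}.png",im[:,:,::-1])
    return k,im
def px2w(k,u,v,z):
    c,M,p=k; d=M@np.array([(u-c["cx"])/c["fx"],(v-c["cy"])/c["fy"],1]); return p+d*(z-p[2])/d[2]
def w2px(k,P):
    c,M,p=k; x=M.T@(np.array(P)-p); return c["fx"]*x[0]/x[2]+c["cx"],c["fy"]*x[1]/x[2]+c["cy"]
def marks(n,ts):
    for t in ts: print(n,t,[(np.round(d["at"],4).tolist(),round(d["score"],2)) for d in models.mark_of(t,n)][:2])
E
python3 - <<'E'
from h import *
marks("side",["media_a","beaker"])
p=telemetry.current_ee_pos()
r.move_l([p[0],p[1],0.32],vel=0.3)
r.move_to([0.50,0.02,0.33],quat(101))
k,_=snap("wrist","w1"); marks("wrist",["peg_tip","tab_top","pointer","index","pull_rod","lamp"])
np.save("k1.npy",np.array(k,dtype=object))
r.move_to([0.48,-0.30,0.30],quat(90))
k,_=snap("wrist","w2"); marks("wrist",["plate","eye","blank","rack"])
np.save("k2.npy",np.array(k,dtype=object))
print(telemetry.current_t(),telemetry.current_ee_pos())
E
```

```text
side media_a [([0.6789, -0.3481, 0.0056], 0.89), ([0.5803, 0.4413, -0.0001], 0.75)]
side beaker [([0.7001, 0.3701, -0.0017], 0.9), ([0.3758, 0.2589, 0.0017], 0.44)]
wrist peg_tip [([0.5936, -0.0673, 0.1395], 0.79)]
wrist tab_top [([0.5496, 0.095, 0.1409], 0.64)]
wrist pointer [([0.549, 0.1238, 0.0859], 0.59)]
wrist index [([0.5011, 0.1293, 0.0585], 0.87), ([0.3964, 0.0272, 0.0019], 0.58)]
wrist pull_rod [([0.5549, 0.0929, 0.0848], 0.56), ([0.5275, -0.2974, 0.098], 0.18)]
wrist lamp [([0.7434, 0.0452, 0.0053], 0.6), ([0.3761, 0.2596, -0.0031], 0.39)]
wrist plate [([0.5322, -0.2987, 0.0086], 0.65)]
wrist eye [([0.5296, -0.2982, 0.0993], 0.79)]
wrist blank [([0.4778, -0.2968, 0.0075], 0.72)]
wrist rack [([0.5007, -0.296, -0.0013], 0.63)]
5.6167 [ 0.48046061 -0.29892609  0.30036408]
```

View pics/w1.png

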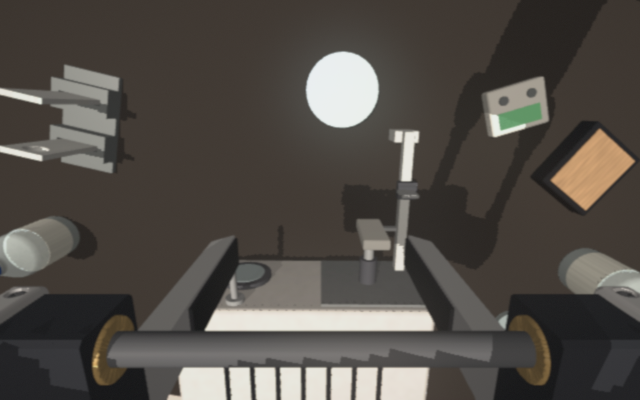

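View pics/w2.png

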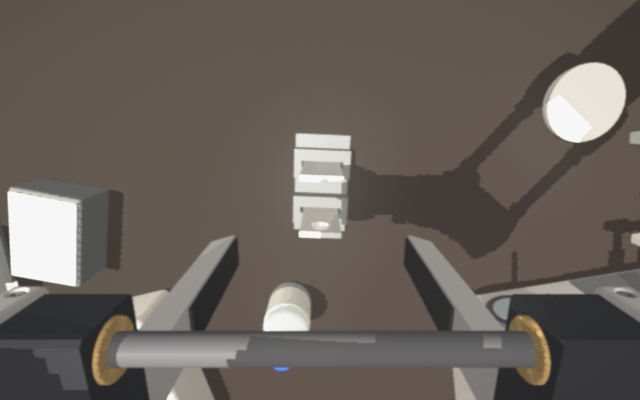

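Run:
```python
import cv2
a=cv2.imread("pics/w2.png")[125:245,270:370]; b=cv2.imread("pics/w1.png")[210:310,210:430]
cv2.imwrite("pics/w2z.png",cv2.resize(a,None,fx=5,fy=5,interpolation=cv2.INTER_CUBIC)[:600])
cv2.imwrite("pics/w1z.png",cv2.resize(b,None,fx=3.6,fy=3.6,interpolation=cv2.INTER_CUBIC))
```

```text
(no output)
```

View pics/w2z.png

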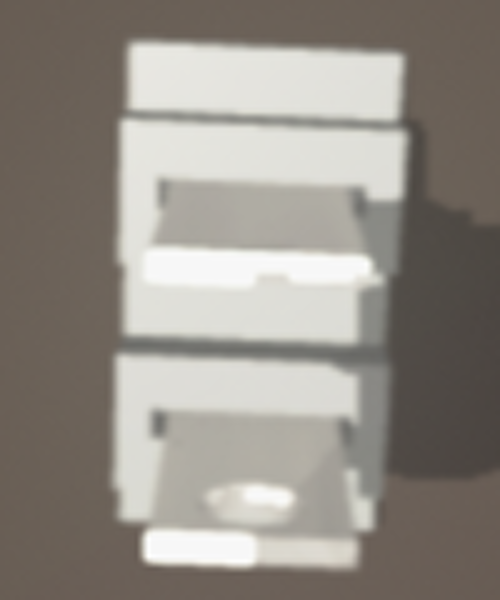

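View pics/w1z.png

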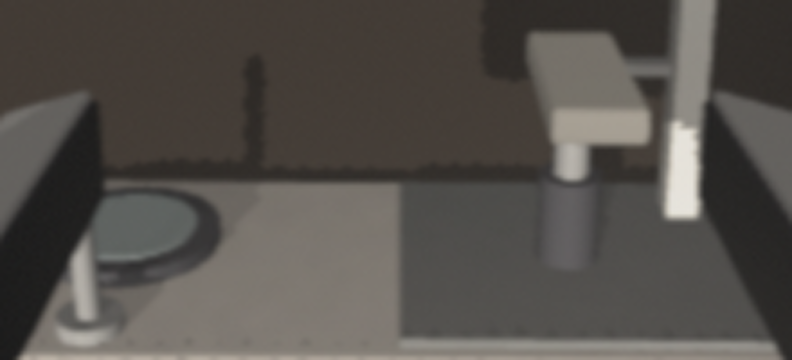

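Run:
```python
from h import *
k2=np.load("k2.npy",allow_pickle=True); k1=np.load("k1.npy",allow_pickle=True)
f=lambda k,l,z,o,s:[px2w(k,o[0]+(u-.5*s)/s,o[1]+(v-.5*s)/s,z)[:2].round(4) for u,v in l]
print("plate top", f(k2,[(143,530),(357,537),(357,568),(143,565)],.118,(270,125),5))
print("blank top", f(k2,[(143,248),(370,254)],.118,(270,125),5))
print("rack top", f(k2,[(128,42),(405,53)],.030,(270,125),5))
print("tab top", f(k1,[(552,108),(650,108),(648,143),(553,143)],.140,(210,210),3.6))
print("lamp top edge", f(k1,[(100,353),(750,345)],.150,(210,210),3.6))
```

```text
plate top [array([ 0.5267, -0.323 ]), array([ 0.5282, -0.2785]), array([ 0.5351, -0.2784]), array([ 0.5345, -0.3232])]
blank top [array([ 0.4671, -0.3221]), array([ 0.4682, -0.2769])]
rack top [array([ 0.4335, -0.3308]), array([ 0.436 , -0.2634])]
tab top [array([0.5494, 0.0756]), array([0.5438, 0.1042]), array([0.5548, 0.1064]), array([0.5603, 0.0784])]
lamp top edge [array([ 0.6508, -0.0445]), array([0.6098, 0.1505])]
```

Run:
```python
from h import *
q=quat(87.8)
r.move_to([0.531,-0.3008,0.19],q)
print(r.move_l([0.531,-0.3008,0.104],vel=0.1,guard=8), telemetry.current_ee_pos())
gripper_to(0.03,20); print(telemetry.current_opening(),telemetry.current_wrist_force())
r.move_l([0.531,-0.3008,0.21],vel=0.12)
print(telemetry.current_opening(),telemetry.current_wrist_force())
ex=np.array([np.cos(np.radians(11.5)),np.sin(np.radians(11.5)),0])
tip=np.array([0.5935,-0.0645,0.139])
P=tip-0.045*ex; P[2]=0.21
r.move_to(P,quat(101.5))
P[2]=0.145; r.move_l(P,vel=0.15)
for n in ["scene","side","wrist"]:
    snap(n,n+"3"); marks(n,["eye","peg_tip"])
print(telemetry.current_t(),telemetry.current_ee_pos(),P)
```

```text
False [ 0.53148525 -0.30120579  0.10480746]
0.04401931926716691 [ 0.33411912 -0.74816715 -0.14433289]
0.04380359367391954 [-0.3823779  -0.77451478 -0.55192249]
scene eye [([0.5489, -0.0724, 0.1453], 0.61), ([0.596, -0.0607, 0.1323], 0.18)]
scene peg_tip [([0.5959, -0.0608, 0.1345], 0.91), ([0.7011, 0.3727, -0.0], 0.27)]
side eye [([0.5532, -0.0732, 0.1435], 0.73)]
side peg_tip [([0.5872, -0.0684, 0.1447], 0.6)]
wrist eye [([0.5469, -0.0713, 0.1408], 0.88)]
wrist peg_tip [([0.5924, -0.0664, 0.1394], 0.9)]
10.9833 [ 0.54955722 -0.07341883  0.14539306] [ 0.54940339 -0.07347156  0.145     ]
```

Run:
```python
import cv2
a=cv2.imread("pics/scene3.png")[150:270,220:380]; b=cv2.imread("pics/side3.png")[170:290,270:430]
cv2.imwrite("pics/3z.png",cv2.resize(cv2.hconcat([a,b]),None,fx=2.5,fy=2.5,interpolation=cv2.INTER_CUBIC))
```

```text
(no output)
```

View pics/3z.png

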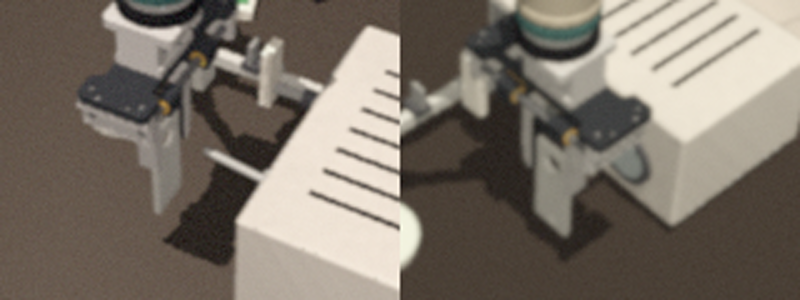

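View pics/wrist3.png

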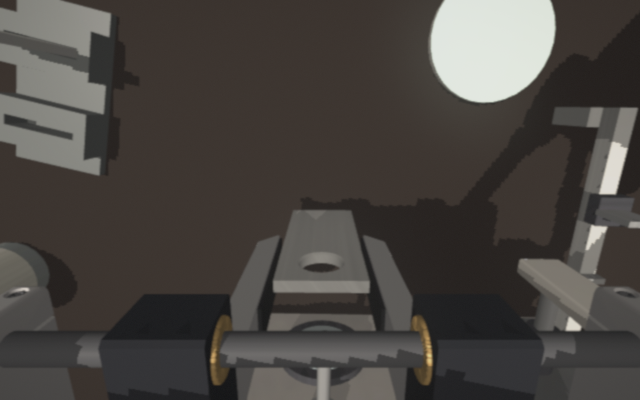

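Run:
```python
from h import *
ex=np.array([np.cos(np.radians(11.5)),np.sin(np.radians(11.5)),0])
tip=np.array([0.5935,-0.0645,0.139])
P=tip+0.033*ex; P[2]=0.1415
print(r.move_l(P,vel=0.07,guard=3), telemetry.current_ee_pos(),P,telemetry.current_wrist_force())
for n in ["scene","side","wrist"]: snap(n,n+"4")
a=cv2.imread("pics/scene4.png")[150:270,220:380]; b=cv2.imread("pics/side4.png")[170:290,270:430]
cv2.imwrite("pics/4z.png",cv2.resize(cv2.hconcat([a,b]),None,fx=2.5,fy=2.5,interpolation=cv2.INTER_CUBIC))
print(telemetry.current_t())
```

```text
False [ 0.62538891 -0.0579513   0.14156188] [ 0.62583752 -0.05792086  0.1415    ] [-0.70790169  0.33810386 -0.16630581]
12.4
```

View pics/4z.png

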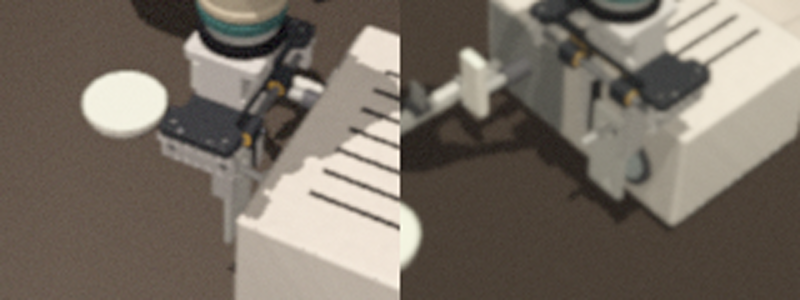

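View pics/wrist4.png

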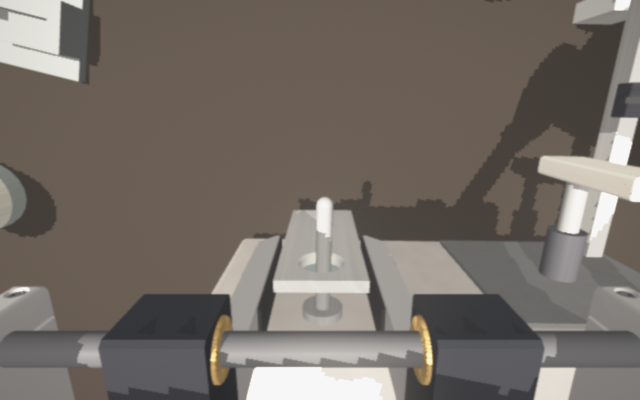

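The peg's tip (324,205) is in front of the plate and its shaft passes through the eye at (322,262). Lower and release.

Run:
```python
from h import *
p=np.array(telemetry.current_ee_pos())
print(r.move_l(p-[0,0,0.011],vel=0.03,guard=2), telemetry.current_ee_pos(),telemetry.current_wrist_force())
r.hold(0.1)
gripper_to(0.085); print(telemetry.current_opening())
r.hold(0.3); snap("wrist","w5")
p=np.array(telemetry.current_ee_pos())
r.move_l([p[0],p[1],0.27],vel=0.15)
for n in ["scene","side"]: snap(n,n+"5")
a=cv2.imread("pics/scene5.png")[150:270,220:380]; b=cv2.imread("pics/side5.png")[170:290,270:430]
cv2.imwrite("pics/5z.png",cv2.resize(cv2.hconcat([a,b]),None,fx=2.5,fy=2.5,interpolation=cv2.INTER_CUBIC))
marks("side",["eye"]); marks("wrist",["eye"])
print(telemetry.current_t())
```

```text
True [ 0.62574555 -0.05816536  0.13278561] [ 0.55546085 -0.41907162  3.52632457]
0.08527883011132432
side eye [([0.626, -0.0595, 0.1265], 0.82)]
wrist eye [([0.6211, -0.0553, 0.1248], 0.81)]
15.25
```

View pics/5z.png

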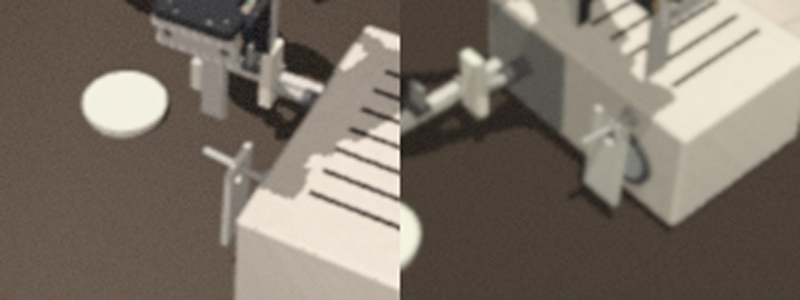

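View pics/w5.png

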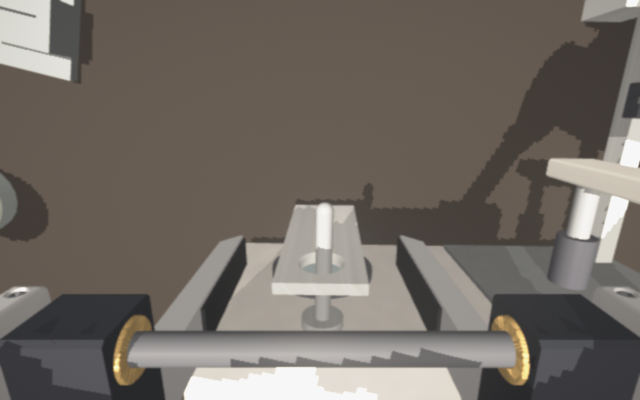

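Run:
```python
from h import *
q=quat(11.5)
print(inverse_kinematics([0.5521,0.0912,0.22],q),telemetry.current_joints())
r.move_to([0.5521,0.0912,0.24],q)
k,_=snap("wrist","w6"); np.save("k6.npy",np.array(k,dtype=object))
marks("wrist",["tab_top","pointer","index"])
for P in ([0.5521,0.0912,.14],): print(w2px(k,P))
print(telemetry.current_t())
```

```text
[ 3.93677794e-02  2.58819475e-01  1.55559277e+00 -4.44089210e-16
  1.32718041e+00 -1.61345085e-01] [-2.03183816e-01  3.40383215e-01  1.31579045e+00 -1.67463028e-05
  1.48796451e+00 -1.97463828e+00]
wrist tab_top [([0.549, 0.0922, 0.142], 0.55)]
wrist pointer [([0.5487, 0.1235, 0.0894], 0.93)]
wrist index [([0.4987, 0.1301, 0.0549], 0.92)]
(np.float64(320.21328730050203), np.float64(211.12087399386775))
17.0417
```

View pics/w6.png

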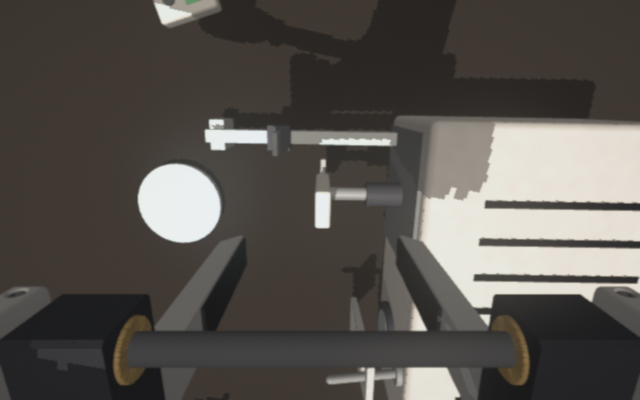

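Run:
```python
from h import *
a=cv2.imread("pics/w6.png")[110:240,190:420]
cv2.imwrite("pics/w6z.png",cv2.resize(a,None,fx=3.45,fy=3.45,interpolation=cv2.INTER_CUBIC))
```

```text
(no output)
```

View pics/w6z.png

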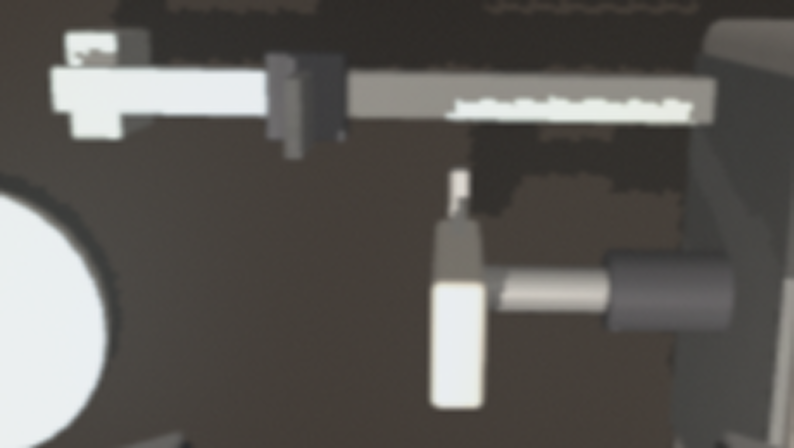

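Run:
```python
from h import *
k=np.load("k6.npy",allow_pickle=True); s=3.45
g=lambda u,v,z: px2w(k,190+u/s-.5,110+v/s-.5,z)[:2]
T=g(457.5,345.5,.140); print("tab",T)
a,b=g(53,67,.055),g(714,78,.055); d=b-a; print("rail yaw",np.degrees(np.arctan2(d[1],d[0])))
a,b=g(53,113,.055),g(714,123,.055); d=b-a; print("rail yaw",np.degrees(np.arctan2(d[1],d[0])))
a,b=g(505,289,.085),g(725,293,.085); d=b-a; print("rod yaw",np.degrees(np.arctan2(d[1],d[0])))
a,b=g(457,283,.14),g(457,408,.14); d=a-b; print("tab yaw",np.degrees(np.arctan2(d[1],d[0]))-90)
ex=np.array([np.cos(np.radians(11)),np.sin(np.radians(11))])
print("pull", (g(459,180,.085)-g(293,150,.090))@ex, (g(457,345,.14)-g(293,150,.092))@ex)
```

```text
tab [0.55329484 0.09265987]
rail yaw 10.605987335202334
rail yaw 10.680699533718574
rod yaw 10.460038427211375
tab yaw 11.590945679664046
pull 0.04257929441344945 0.04188335756046945
```

Run:
```python
from h import *
q=quat(11.1); T=np.array([0.5529,0.0923])
gripper_to(0.06)
r.move_to([*T,0.19],q)
print(r.move_l([*T,0.125],vel=0.12,guard=6),telemetry.current_ee_pos())
gripper_to(0.005,35); print(telemetry.current_opening(),telemetry.current_wrist_force(),telemetry.current_ee_pos())
ex=np.array([np.cos(np.radians(11.1)),np.sin(np.radians(11.1)),0])
p=np.array(telemetry.current_ee_pos())
np.save("p0.npy",p)
p[2]=.125
print(r.move_l(p-0.038*ex,vel=0.04,guard=30),telemetry.current_ee_pos(),telemetry.current_wrist_force(),telemetry.current_opening())
k,_=snap("wrist","w7"); np.save("k7.npy",np.array(k,dtype=object))
marks("wrist",["pointer","index"])
snap("side","side7");marks("side",["pointer","index","eye"]); snap("scene","scene7");marks("scene",["pointer","index"])
a=cv2.imread("pics/w7.png")[0:240,190:420]
cv2.imwrite("pics/w7z.png",cv2.resize(a,None,fx=2.5,fy=2.5,interpolation=cv2.INTER_CUBIC))
print(telemetry.current_t())
```

```text
False [0.55388984 0.09232158 0.12613835]
0.011823106511105123 [ 1.69225408 -0.06641659 -0.27421454] [0.5531403  0.09234035 0.12500305]
False [0.51737188 0.08570366 0.12502151] [ 6.07030786  2.31964195 -4.28196095] 0.011771389612259318
wrist pointer [([0.5133, 0.1169, 0.0866], 0.8)]
wrist index [([0.5029, 0.1283, 0.0584], 0.64), ([0.5225, 0.0856, 0.0846], 0.46)]
side pointer [([0.5132, 0.1153, 0.0826], 0.55)]
side index [([0.5029, 0.131, 0.0585], 0.65), ([0.5136, 0.0867, 0.0845], 0.15)]
side eye [([0.6233, -0.0591, 0.1301], 0.77), ([0.5022, 0.1322, 0.0569], 0.68)]
scene pointer [([0.5117, 0.1153, 0.0855], 0.5)]
scene index [([0.5031, 0.1321, 0.0552], 0.57)]
21.0333
```

View pics/w7z.png

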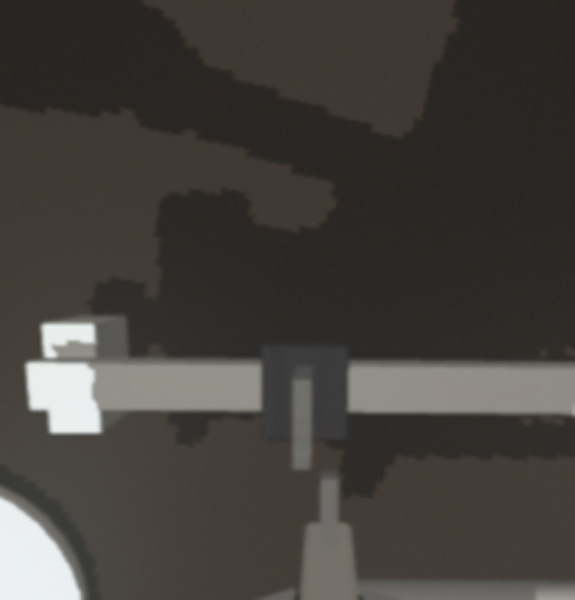

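View pics/w7.png

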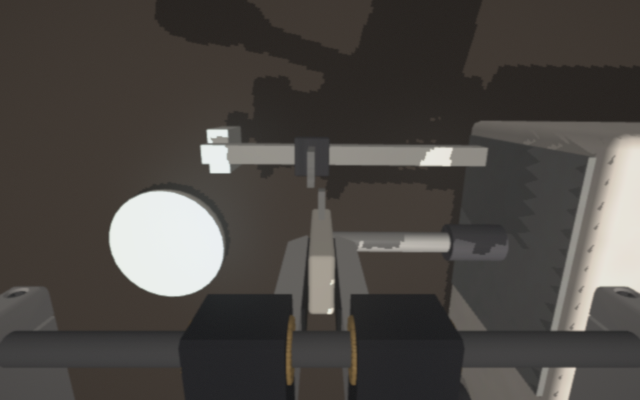

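Run:
```python
from h import *
k=np.load("k7.npy",allow_pickle=True); s=2.5
g=lambda u,v,z: px2w(k,190+u/s-.5,v/s-.5,z)[:2]
e=np.array([np.cos(np.radians(11.1)),np.sin(np.radians(11.1))])
d=(g(329.5,480,.087)-g(302,462,.092))@e; print("remaining",d)
ex=np.r_[e,0]; p0=np.load("p0.npy"); p=np.array(telemetry.current_ee_pos())
print("pulled",(p0-p)@ex)
t=p-d*ex; print(r.move_l(t,vel=0.03),(p0-np.array(telemetry.current_ee_pos()))@ex,telemetry.current_wrist_force())
k,_=snap("wrist","w8"); np.save("k8.npy",np.array(k,dtype=object))
a=cv2.imread("pics/w8.png")[130:230,270:370]
cv2.imwrite("pics/w8z.png",cv2.resize(a,None,fx=6,fy=6,interpolation=cv2.INTER_CUBIC))
print(telemetry.current_t())
```

```text
remaining 0.006134658560643354
pulled 0.0363077769568261
False 0.04070998338649152 [ 6.01093174  1.35346892 -5.48577379]
21.3833
```

View pics/w8z.png

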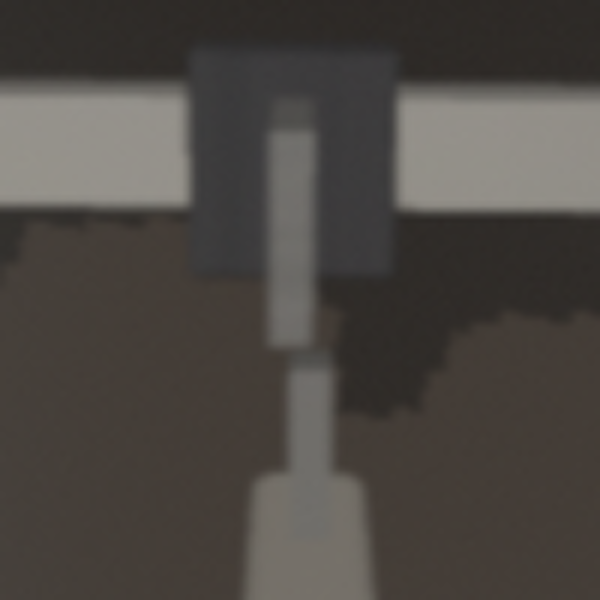

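Run:
```python
from h import *
k=np.load("k8.npy",allow_pickle=True); s=6
g=lambda u,v,z: px2w(k,270+u/s-.5,130+v/s-.5,z)[:2]
e=np.array([np.cos(np.radians(11.1)),np.sin(np.radians(11.1))]); ex=np.r_[e,0]
d=(g(311,380,.087)-g(291.5,335,.092))@e; print("remaining",d)
p0=np.load("p0.npy"); p=p0-(0.03631+0.00613+d)*ex; p[2]=.125
r.move_l(p,vel=0.02); r.hold(0.3); print((p0-np.array(telemetry.current_ee_pos()))@ex,telemetry.current_wrist_force(),telemetry.current_opening())
k,_=snap("wrist","w9"); np.save("k9.npy",np.array(k,dtype=object))
a=cv2.imread("pics/w9.png")[130:230,270:370]
cv2.imwrite("pics/w9z.png",cv2.resize(a,None,fx=6,fy=6,interpolation=cv2.INTER_CUBIC))
print(telemetry.current_t())
```

```text
remaining 0.00183631683277037
0.04239117246888081 [ 6.48020393  2.30985571 -4.8156183 ] 0.011773576630649549
21.9833
```

View pics/w9z.png

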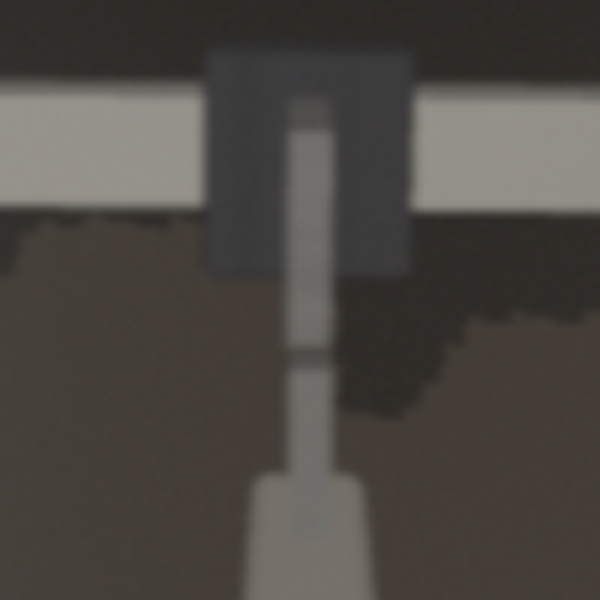

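Pointer (288–334) and blade (287–335) coincide. I'll check for drift and that the plate is still hanging.

Run:
```python
from h import *
k=np.load("k9.npy",allow_pickle=True); s=6
g=lambda u,v,z: px2w(k,270+u/s-.5,130+v/s-.5,z)[:2]
e=np.array([np.cos(np.radians(11.1)),np.sin(np.radians(11.1))])
print("remaining",(g(311,380,.087)-g(311,335,.092))@e)
r.hold(1.0); a,_=0,0
snap("wrist","w10"); snap("scene","scene10"); snap("side","side10")
a=cv2.imread("pics/w10.png")[130:230,270:370]; b=cv2.imread("pics/side10.png")[170:290,250:410]; c=cv2.imread("pics/scene10.png")[150:270,220:380]
f=lambda im,w:cv2.resize(im,(w,300),interpolation=cv2.INTER_CUBIC)
cv2.imwrite("pics/10z.png",cv2.resize(cv2.hconcat([f(a,300),f(b,400),f(c,400)]),(800,218)))
cv2.imwrite("pics/10a.png",f(a,300)); print(telemetry.current_t(),telemetry.current_ee_pos())
```

```text
remaining 3.0221676356608287e-05
23.1333 [0.51145959 0.08458966 0.12501065]
```

View pics/10z.png

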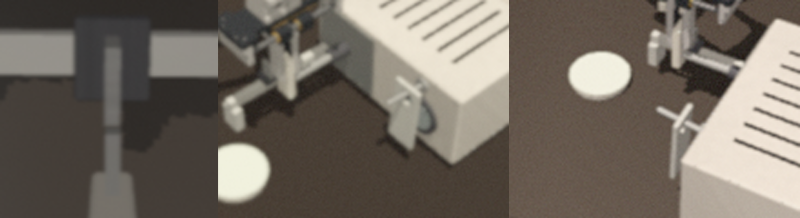

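View pics/10a.png

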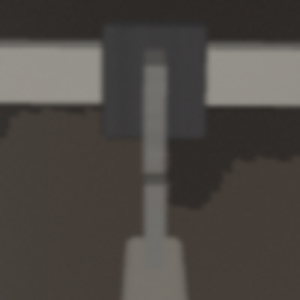

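The pointer is still in line with the blade after 1 s, and the plate hangs on the peg in both outside views. Handing in.

```bash
python3 -c "
from h import *
r.sign_off()"
```

```text
the job is handed in; nothing more can be done
```

The eyed plate hangs freely by its eye on the peg, and the gripper still holds the shutter rod's tab with the pointer lined up with the index blade. I handed the job in at about 23 s of the 51 s allowed.

- **Plate:** it is about 33 mm in from the peg's tip. The side and scene pictures, taken after the rod was pulled, still show it hanging there.
- **Rod:** it is pulled out about 42 mm. The last wrist picture, after a 1 s hold, shows pointer and blade still in line. I measured the offset about 1 s before that picture, and it was under 0.1 mm. The arm gave about 1.8 mm against the spring, so I corrected that from the images.
- **Disagreement:** the networks' estimates put the pull at 45–48 mm before I took hold of the rod. I went by the direct wrist view of pointer and blade.
- **Forces and bystanders:** the wrist force readings I took stayed below 10 N. I steered clear of the solid plate and the other things on the bench, but did not check each of them again at the end.

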